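# Screw down the glue press on the bag-base board

### The arm

A 6-joint arm with a two-finger parallel gripper is mounted at the origin on the work surface. World frame = base frame: x ahead of the robot, y to its left, z up, the work surface at z = 0. Lengths are in m, angles in rad, forces in N, time in s.
With the tool pointing down it reaches from about 0.3 to 0.85 m from the base axis. Payload 4.2 kg.
Tool frame: the origin (TCP) lies midway between the tips of the shut fingers; the grasp point (between the pads) lies grasp_offset behind it (grasp_offset is the distance from the TCP to the grasp point, in m); z points along the fingers, y is the line along which they close (so a half turn about z gives the same grasp; the last joint's range is limited). The gripper opens to 91 mm and grips with 3 to 60 N. Pads are 32 mm wide; open, the fingers measure 118 mm over their backs; the gripper's body (76 mm by 178 mm) begins 60 mm behind the grasp point.
Start: joints at [-1.168, 0.32, 1.565, -0, 1.257, -0.02], TCP at [0.236, -0.524, 0.214] pointing down, gripper open.
Joint ranges: [-3.11, 3.11], [-0.84, 2.01], [0.21, 2.61], [-1.34, 4.49], [0.05, 2.63], [-2.56, 2.56]. Speed limits (rad/s): [2.57, 2.57, 3.14, 3.14, 3.14, 3.14].

### API

Orientations are given as a rotation vector (axis times angle).
In Python, from station import observe, grab_frame, camera_model, sign_off, grasp_offset gives the robot as it stands.
- The arm moves only by the tool apply_moves, never from a script. Its argument "steps" is a list of rows, each a list of 7 numbers: the shift along the tool's x, y, z scaled (see below), then the turn, a rotation vector about the tool's x, y, z scaled (see below), then the opening, from 0 (shut) to 1 (fully open). In form: [[tx, ty, tz, wx, wy, wz, claw], ...]. A call has 1 to 12 rows; each row shifts and turns the commanded pose from where the row before left it, along the tool's axes as they then stand; what a row does not reach is not made up. The controller multiplies each number of a shift by 0.12 m and each number of a turn by pi/2 rad. A row lasts 1/8 s, in which the tool goes at most 62.5 mm and 10.7 degrees, less where a joint would pass 70% of its speed; a pose out of reach is approached as far as the arm can. A call with a number of a shift or a turn outside -1 to 1 is refused whole. A call with a gripper value outside its range is refused whole. The fingers move at their own pace and stop on an object; the grip force is fixed at half the most. Time passes only in rows, so rows that do not move let the fingers close. It gives the time, the measured TCP pose, the force, the opening and the grip force at its end, in the units of the state.
- observe(): the state, without advancing time (a new reading comes with each control period).
- grab_frame(name): name is "scene" or "top"; returns the picture (480x640x3 uint8, blue, green, red); there is no depth.
- camera_model(name): a dict with "fx", "fy", "cx", "cy" (pixels), "view" (4x4, takes a point from world to camera coordinates). Camera axes: x right, y down, z forward; pixel columns grow to the right and rows downward; lengths in m; the calibration is good to about 2 mm. A picture is of the moment at which its call begins. camera_model takes no time and is no camera call.
- sign_off(): hands the job in; it is judged then, once.
The state is a dict: "t": time; "joint_positions": joint angles; "dq": joint speeds; "effort": joint torques, N m; "position": TCP position; "ee_rot": TCP orientation; "wrist_force": force on the tool from outside, world axes, zero at the start; "wrist_torque": the same for the moment, N m; "grip_width": finger opening in m; "grip_force": force on a finger pad.
Only numpy, scipy, OpenCV 4.12 (cv2) and the standard library are available. Lean on these libraries where they do the work, as an engineer would, in place of code of your own. Each camera call takes 0.05 s, during which the arm holds its last target. There are 200 camera calls.

### The job

On the bench stand two green screw presses; tighten the one that holds the brown wooden bag-base board. Turn its T-handle clockwise (seen from above) in two strokes: swing it about half a turn by its red ball end and let go, then take the black ball end and swing it on until the handle comes to its stop. Let go, and do not turn the handle of the empty press.

Things in the scene. Friction and masses are not known exactly. Their poses are not given: they have to be found in the camera images.
- handle (a joint): turn of the T-handle of the press that holds the brown board, rad: grows as it turns clockwise seen from above (tightening); hard stop at 5.2 (tight); starts between 0 and 0.8. Vertical axis midway between the two balls; about 0.2 N m of friction, stays where it is left, sinks only 0.8 mm per rad.
- handle_red (a point): centre of the red ball (24 mm across) on one end of that T-handle, 75 mm from the turning axis, about 0.20 m above the bench. The level steel bar between the balls is 12 mm thick; its 28 mm wide hub rises 13 mm above the bar's centre line. The fixed crossbar's top lies 47 mm below the bar's centre, its boss 37 mm; nothing stands above the handle.
- handle_black (a point): centre of the black ball (24 mm across) on the other end of the same T-handle, 75 mm from the axis, across the axis from the red one. Its press is green: base 170 x 200 mm, two 22 mm steel columns, crossbar 36 x 200 mm; on the bed lies a fixed brown wooden board 200 x 100 x 18 mm that sticks out 15 mm in front and behind.
- spare_handle_red (a point): centre of the red ball of the empty press, a bystander: same build and size, no board on its bed. Its handle must not be turned. It stands at least 0.3 m from the other press, left or right. A glue jar, a jar lid and a hammer, all less than 0.12 m high, lie loose on the bench.

How it is judged:
By the outcome, as a careful person would: the job done as asked, in the order asked, and still so for the second after the job is handed in, with the robot touching nothing.
It also fails if it takes over 61 s, if anything falls off the work surface, if the arm or the gripper's body presses on something with over 40 N, if the wrist force passes 120 N, or if a joint passes its speed limit or range.

## Working session

There is one attempt and no reset: what is moved stays moved. The work goes in short steps, Python scripts to look and compute and a tool call to move; the robot and the scene stay as the last step left them, time stands still between calls to the robot, and variables do not carry over. Pictures are saved under pics/ and viewed, at most 10 in all, crops included, and the job is handed in when it is done.

Besides the shell and the picture viewer there is one more tool, called after "Request:" as name(argument=value, ...) on one line, values as JSON. apply_moves: Moves the arm, as the interface text tells. Shifts and turns lie within -1 to 1; 1 stands for 0.12 m of shift or pi/2 rad of turn. Its arguments: {"type":"object","properties":{"steps":{"type":"array"}},"required":["steps"]}

```bash
mkdir -p pics; python3 - <<'E'
from station import *
import cv2,numpy as np
print(observe(), grasp_offset)
for n in("scene","top"):
    cv2.imwrite(f"pics/{n}0.png",grab_frame(n)); m=camera_model(n); print(n,m)
E
```

```text
{'t': 0.0, 'joint_positions': array([-1.16801279e+00,  3.20291246e-01,  1.56569907e+00, -3.19283699e-05,
        1.25740327e+00, -2.00415551e-02]), 'dq': array([-0.00078142, -0.00215672, -0.00027544, -0.00100896, -0.00114184,
        0.0004128 ]), 'effort': array([ 1.47736740e-03, -4.12454081e+01, -2.31971884e+01,  7.28842034e-02,
        4.58280765e-02, -1.73732460e-04]), 'position': array([ 0.23571011, -0.5238964 ,  0.21311289]), 'ee_rot': array([-3.06992025e+00, -6.58880922e-01,  5.84568319e-04]), 'wrist_force': array([-0.3444562 ,  0.06598952, -0.92318265]), 'wrist_torque': array([0.02822692, 0.0250997 , 0.03436561]), 'grip_force': 0.0, 'grip_width': 0.09069776398352258} 0.0188
scene {'fx': 527.9804343644457, 'fy': 527.9804343644457, 'cx': 324.82043921151904, 'cy': 233.6987706151451, 'view': array([[-0.09347752,  0.99549892, -0.01561586,  0.06267878],
       [ 0.70780059,  0.05541563, -0.70423535, -0.22056869],
       [-0.70020017, -0.07688308, -0.70979484,  1.32926944],
       [ 0.        ,  0.        ,  0.        ,  1.        ]])}
top {'fx': 577.9236502337569, 'fy': 577.9236502337569, 'cx': 319.9525397217012, 'cy': 232.91215321292088, 'view': array([[ 0.00839526, -0.99972051,  0.02210032, -0.02642813],
       [-0.98042095, -0.01257736, -0.19651097,  0.58978792],
       [ 0.19673401, -0.02001786, -0.98025253,  0.93944344],
       [ 0.        ,  0.        ,  0.        ,  1.        ]])}
```

View pics/scene0.png

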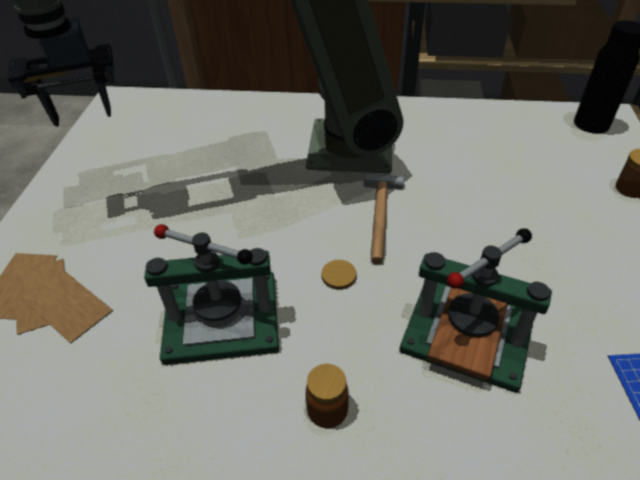

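View pics/top0.png

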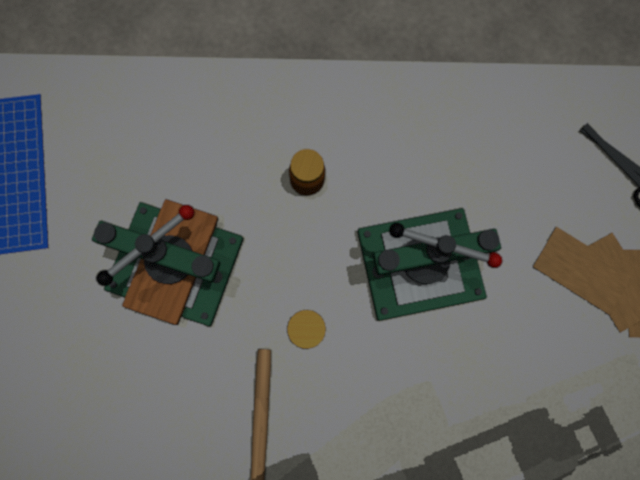

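The brown-board press is the robot's left one. Its red ball is at scene (456,280) and top (187,212), and its black ball is at scene (524,236) and top (104,278). The empty press is on the right. Next I triangulate.

```bash
cat > h.py <<'E'
from station import *
import cv2,numpy as np
def P(n):
    m=camera_model(n); return np.array([[m['fx'],0,m['cx']],[0,m['fy'],m['cy']],[0,0,1]])@m['view'][:3]
def blob(img,kind,near,r=16):
    h=cv2.cvtColor(img,cv2.COLOR_BGR2HSV)
    if kind=='red': k=((h[...,0]<6)|(h[...,0]>174))&(h[...,1]>190)&(h[...,2]>80)
    else: k=h[...,2]<38
    w=np.zeros(k.shape,np.uint8); cv2.circle(w,near,r,1,-1)
    n,l,s,c=cv2.connectedComponentsWithStats((k&(w>0)).astype(np.uint8))
    i=1+np.argmax(s[1:,4]); return c[i],s[i]
def tri(a,b):
    X=cv2.triangulatePoints(P('scene'),P('top'),np.float64(a).reshape(2,1),np.float64(b).reshape(2,1))[:,0]; return X[:3]/X[3]
E
python3 - <<'E'
from h import *
s,t=grab_frame('scene'),grab_frame('top'); X={}
for k,a,b in(('red',(456,280),(187,212)),('black',(524,236),(104,278))):
    p,q=blob(s,k,a),blob(t,k,b); X[k]=tri(p[0],q[0]); print(k,p,q,X[k].round(4))
c=(X['red']+X['black'])/2; d=X['red']-X['black']; print(c,np.linalg.norm(d),np.degrees(np.arctan2(d[1],d[0])))
E
```

```text
red (array([455.05454545, 277.91818182]), array([449, 273,  14,  11, 110], dtype=int32)) (array([185.44036697, 210.7706422 ]), array([180, 206,  12,  11, 109], dtype=int32)) [0.5913 0.182  0.2055]
black (array([524.70642202, 234.77981651]), array([518, 229,  13,  13, 109], dtype=int32)) (array([104.41847826, 278.2173913 ]), array([ 97, 271,  16,  15, 184], dtype=int32)) [0.4912 0.2954 0.2008]
[0.54129497 0.23866851 0.20312573] 0.151341088601467 -48.570246795282074
```

```bash
cat >> h.py <<'E'
from scipy.spatial.transform import Rotation as R
def Rdown(yaw): # x axis at yaw, z down
    return R.from_euler('z',yaw,degrees=True)*R.from_euler('x',180,degrees=True)
def delta(p0,R0,p1,R1):
    return np.r_[R0.inv().apply(np.subtract(p1,p0))/.12,(R0.inv()*R1).as_rotvec()/(np.pi/2)]
E
python3 - <<'E'
from h import *
s,t=grab_frame('scene'),grab_frame('top')
def red(img,near):
    h=cv2.cvtColor(img,cv2.COLOR_BGR2HSV).astype(int); k=((h[...,0]<5)|(h[...,0]>172))&(h[...,1]>150)&(h[...,2]>25)
    w=np.zeros(k.shape,np.uint8); cv2.circle(w,near,12,1,-1)
    c=max(cv2.findContours((k&(w>0)).astype(np.uint8),0,2)[0],key=cv2.contourArea); return cv2.minEnclosingCircle(c)
p,q=red(s,(456,280)),red(t,(187,212)); r=tri(p[0],q[0]); print(p,q,r)
b=np.array([.4912,.2954,.2008]); c=(r+b)/2; d=r-b; print(c,np.linalg.norm(d),np.degrees(np.arctan2(d[1],d[0])))
o=observe(); print(o['position'],Rdown(24.2).as_rotvec())
E
```

```text
((454.95001220703125, 279.6600036621094), 8.383291244506836) ((186.2291717529297, 211.6041717529297), 7.2544660568237305) [0.59111287 0.18203665 0.20127179]
[0.54115644 0.23871832 0.20103589] 0.15110941139803016 -48.60863766046984
[ 0.23585648 -0.52424879  0.21368158] [3.07179663e+00 6.58536137e-01 4.03237086e-17]
```

Request:
apply_moves(steps=[[0,0,-0.5,0,0,0,1],[0,0,-0.5,0,0,0,1],[0.366,-0.293,0,0,0,0,1],[0.366,-0.293,0,0,0,0,1],[0.366,-0.293,0,0,0,0,1],[0.366,-0.293,0,0,0,0,1],[0.366,-0.293,0,0,0,0,1],[0.366,-0.293,0,0,0,0,1],[0.366,-0.293,0,0,0,0,1],[0.366,-0.293,0,0,0,0,1],[0.366,-0.293,0,0,0,0,1],[0.366,-0.293,0,0,0,0,1]])

```text
t: 1.8
position: [0.4927, -0.0218, 0.3341]
ee_rot: [3.071, 0.659, 0.001]
wrist_force: [-0.3, -0.6, -0.7]
grip_width: 0.0915
grip_force: 0.0
```

Request:
apply_moves(steps=[[0.366,-0.293,0,0,0,0,1],[0.366,-0.293,0,0,0,0,1],[0.366,-0.293,0,0,0,0,1],[0.366,-0.293,0,0,0,0,1],[0,0,0,0,0,-0.1058,1],[0,0,0,0,0,-0.1058,1],[0,0,0,0,0,-0.1058,1],[0,0,0,0,0,-0.1058,1],[0,0,0,0,0,-0.1058,1],[0,0,0,0,0,-0.1058,1],[0,0,0,0,0,-0.1058,1],[0,0,0,0,0,-0.1058,1]])

```text
t: 3.3
position: [0.5946, 0.1768, 0.3338]
ee_rot: [-2.004, -2.419, 0.001]
wrist_force: [-0.6, -1.2, -0.3]
grip_width: 0.091
grip_force: 0.0
```

Request:
apply_moves(steps=[[0,0,0,0,0,-0.1058,1],[0,0,0,0,0,-0.1058,1],[0,0,0,0,0,0,1],[0,0,0,0,0,0,1]])

```text
t: 3.8
position: [0.5947, 0.1768, 0.3339]
ee_rot: [-1.587, -2.711, 0.0]
wrist_force: [-0.0, 0.8, 0.9]
grip_width: 0.091
grip_force: 0.0
```

```bash
python3 - <<'E'
from h import *
o=observe(); print(o['t'],o['joint_positions'].round(3),o['position'],o['wrist_force'])
R0=R.from_rotvec(o['ee_rot']); print(R0.as_matrix().round(3))
u=lambda a:np.array([np.cos(np.radians(a)),np.sin(np.radians(a))])
c=np.array([.5412,.2387]); p=np.r_[c+.081*u(-48.6),.186]
print(delta(o['position'],R0,p,Rdown(119.4)).round(4))
E
```

```text
3.8 [ 0.271  0.351  1.223 -0.     1.568 -0.241] [0.59468145 0.17682212 0.33385917] [-0.04545165  0.81928425  0.93173472]
[[-0.49   0.872 -0.   ]
 [ 0.872  0.49  -0.   ]
 [-0.    -0.    -1.   ]]
[ 7.8000e-03  5.3000e-03  1.2322e+00 -1.0000e-04  0.0000e+00 -1.0000e-03]
```

Request:
apply_moves(steps=[[0.008,0.005,0.3,0,0,0,1],[0,0,0.3,0,0,0,1],[0,0,0.25,0,0,0,1],[0,0,0.2,0,0,0,1],[0,0,0.1,0,0,0,1],[0,0,0.08,0,0,0,1],[0,0,0,0,0,0,1]])

```text
t: 4.68
position: [0.5948, 0.1779, 0.1862]
ee_rot: [-1.584, -2.713, 0.0]
wrist_force: [-0.3, 0.6, -0.0]
grip_width: 0.0913
grip_force: 0.0
```

```bash
python3 - <<'E'
from h import *
s,t=grab_frame('scene')[150:450,300:640],grab_frame('top')[120:360,40:320]
cv2.imwrite('pics/a.png',np.hstack([cv2.resize(s,(400,353)),cv2.resize(t,(400,353))]))
E
```

```text
(no output)
```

View pics/a.png

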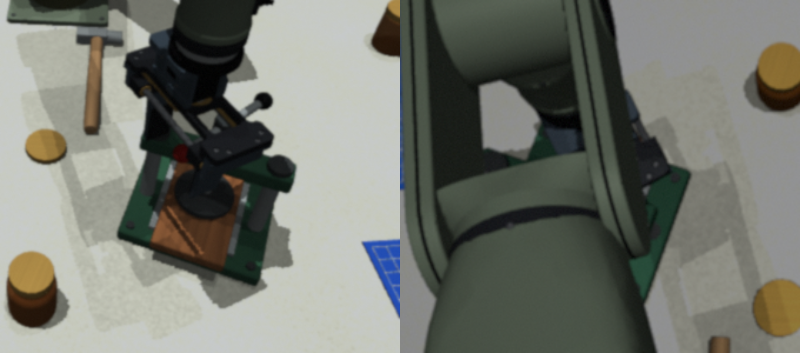

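In the scene crop the fingers straddle the red ball, which is at crop (180,153). The top view is hidden by the arm. I'll close the gripper.

Request:
apply_moves(steps=[[0,0,0,0,0,0,0],[0,0,0,0,0,0,0],[0,0,0,0,0,0,0],[0,0,0,0,0,0,0],[0,0,0,0,0,0,0],[0,0,0,0,0,0,0]])

```text
t: 5.52
position: [0.5947, 0.1779, 0.1863]
ee_rot: [1.584, 2.713, -0.0]
wrist_force: [0.3, -0.7, 0.0]
grip_width: 0.0341
grip_force: 0.0
```

```bash
cat >> h.py <<'E'
u=lambda a:np.array([np.cos(np.radians(a)),np.sin(np.radians(a))])
c=np.array([.5412,.2387])
def arc(th0,dth,yaw0,dyaw,n,z0,r=.081):
    T=th0-dth*np.arange(n+1)/n; Y=yaw0-dyaw*np.arange(n+1)/n
    pts=[np.r_[c+r*u(a),z0-.0008*np.radians(th0-a)] for a in T]
    return [delta(pts[i],Rdown(Y[i]),pts[i+1],Rdown(Y[i+1])).round(4) for i in range(n)]
E
python3 - <<'E'
from h import *
o=observe(); print(o['position'],o['grip_width'],o['grip_force'],o['wrist_force'],o['joint_positions'])
for i,r in enumerate(arc(-48.6,175,119.4,154,20,.186)): print(i,[float(x) for x in r])
E
```

```text
[0.59473758 0.17793527 0.18627582] 0.03406181590259818 0.0 [ 0.25896562 -0.70663371  0.04897168] [ 2.72241458e-01  4.09019807e-01  1.49794238e+00 -1.18552655e-04
  1.23472642e+00 -2.41673193e-01]
0 [-0.0137, -0.1021, 0.001, 0.0, -0.0, 0.0856]
1 [-0.0118, -0.1023, 0.001, 0.0, -0.0, 0.0856]
2 [-0.0099, -0.1025, 0.001, 0.0, -0.0, 0.0856]
3 [-0.008, -0.1027, 0.001, 0.0, -0.0, 0.0856]
4 [-0.0062, -0.1028, 0.001, 0.0, -0.0, 0.0856]
5 [-0.0043, -0.1029, 0.001, 0.0, -0.0, 0.0856]
6 [-0.0024, -0.103, 0.001, 0.0, -0.0, 0.0856]
7 [-0.0005, -0.103, 0.001, 0.0, -0.0, 0.0856]
8 [0.0014, -0.103, 0.001, -0.0, -0.0, 0.0856]
9 [0.0033, -0.1029, 0.001, -0.0, -0.0, 0.0856]
10 [0.0052, -0.1029, 0.001, 0.0, -0.0, 0.0856]
11 [0.007, -0.1027, 0.001, -0.0, -0.0, 0.0856]
12 [0.0089, -0.1026, 0.001, 0.0, -0.0, 0.0856]
13 [0.0108, -0.1024, 0.001, -0.0, -0.0, 0.0856]
14 [0.0127, -0.1022, 0.001, 0.0, -0.0, 0.0856]
15 [0.0146, -0.1019, 0.001, 0.0, -0.0, 0.0856]
16 [0.0164, -0.1017, 0.001, 0.0, -0.0, 0.0856]
17 [0.0183, -0.1013, 0.001, -0.0, -0.0, 0.0856]
18 [0.0201, -0.101, 0.001, 0.0, -0.0, 0.0856]
19 [0.022, -0.1006, 0.001, -0.0, -0.0, 0.0856]
```

Request:
apply_moves(steps=[[0,0,0,0,0,0,0],[0,0,0,0,0,0,0],[0,0,0,0,0,0,0]])

```text
t: 5.9
position: [0.5943, 0.1778, 0.1863]
ee_rot: [-1.584, -2.713, 0.001]
wrist_force: [-1.7, -0.7, 0.2]
grip_width: 0.0219
grip_force: 30.0
```

Request:
apply_moves(steps=[[-0.0137,-0.102,0.001,0,0,0.0856,0],[-0.0118,-0.102,0.001,0,0,0.0856,0],[-0.0099,-0.1025,0.001,0,0,0.0856,0],[-0.008,-0.1027,0.001,0,0,0.0856,0],[-0.0062,-0.1028,0.001,0,0,0.0856,0]])

```text
t: 6.52
position: [0.5411, 0.1578, 0.1857]
ee_rot: [2.393, 2.029, 0.01]
wrist_force: [7.9, -0.6, -4.5]
grip_width: 0.0224
grip_force: 30.0
```

```bash
python3 - <<'E'
from h import *
o=observe(); print(o['position'],o['grip_width'],o['grip_force'],o['wrist_force'],o['joint_positions'])
d=o['position'][:2]-c; print(np.hypot(*d),np.degrees(np.arctan2(d[1],d[0])))
s=grab_frame('scene')[180:380,380:600]
cv2.imwrite('pics/b.png',cv2.resize(s,(660,600)))
E
```

```text
[0.54114442 0.15779589 0.18573343] 0.022352795152855074 29.995092451572418 [ 7.87869259 -0.5858087  -4.54427753] [ 2.64129842e-01  3.17097504e-01  1.64200955e+00 -1.46192923e-03
  1.17464754e+00  4.28905705e-01]
0.08090413131522146 -90.03935977991999
```

View pics/b.png

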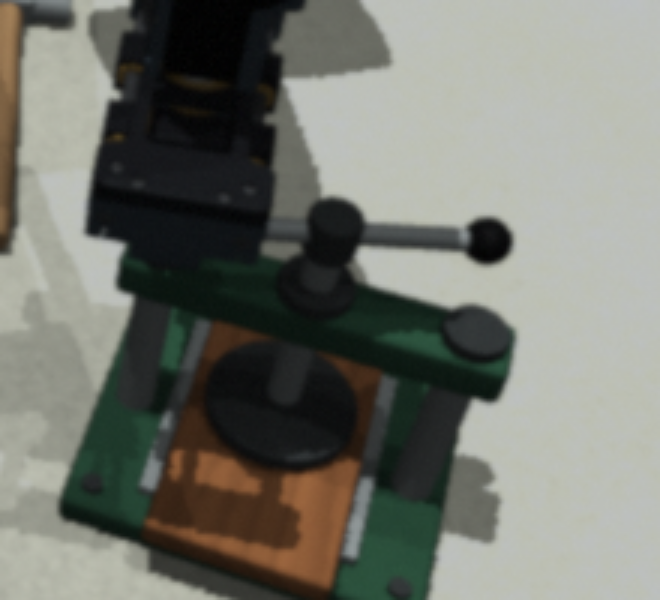

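The handle is turning with the gripper: the bar runs level from the gripper to the black ball at crop (490,240). I'll continue the stroke.

Request:
apply_moves(steps=[[-0.0043,-0.103,0.001,0,0,0.0856,0],[-0.0024,-0.103,0.001,0,0,0.0856,0],[-0.0005,-0.103,0.001,0,0,0.0856,0],[0.0014,-0.103,0.001,0,0,0.0856,0],[0.0033,-0.103,0.001,0,0,0.0856,0],[0.0052,-0.103,0.001,0,0,0.0856,0],[0.007,-0.1027,0.001,0,0,0.0856,0],[0.0089,-0.1026,0.001,0,0,0.0856,0]])

```text
t: 7.58
position: [0.464, 0.2115, 0.1845]
ee_rot: [3.093, 0.517, -0.001]
wrist_force: [2.3, -8.2, 0.4]
grip_width: 0.022
grip_force: 30.0
```

Request:
apply_moves(steps=[[0.0108,-0.1024,0.001,0,0,0.0856,0],[0.0127,-0.1022,0.001,0,0,0.0856,0],[0.0146,-0.102,0.001,0,0,0.0856,0],[0.0164,-0.1017,0.001,0,0,0.0856,0],[0.0183,-0.1013,0.001,0,0,0.0856,0],[0.02,-0.101,0.001,0,0,0.0856,0],[0.022,-0.1006,0.001,0,0,0.0856,0],[0,0,0,0,0,0,0]])

```text
t: 8.57
position: [0.4871, 0.2725, 0.1813]
ee_rot: [-2.978, 0.859, 0.077]
wrist_force: [-18.8, 13.9, 3.9]
grip_width: 0.0222
grip_force: 30.0
```

```bash
python3 - <<'E'
from h import *
o=observe(); print(o['position'],o['grip_width'],o['grip_force'],o['wrist_force'],o['joint_positions'])
d=o['position'][:2]-c; print(np.hypot(*d),np.degrees(np.arctan2(d[1],d[0])))
E
```

```text
[0.48714502 0.2724807  0.18126629] 0.02223768484452874 29.999886453151703 [-18.76074922  13.92331099   3.86378836] [0.45116958 0.32020585 1.65108664 0.06869888 1.18082227 2.557153  ]
0.06374226596084695 147.99740429569482
```

```bash
cat >> h.py <<'E'
def go(p,yaw):
    o=observe(); R0=R.from_rotvec(o['ee_rot']); print(o['t'],o['position'],o['grip_width'],o['grip_force'],o['wrist_force'],'q',o['joint_positions'].round(3))
    x=R0.as_matrix()[:,0]; d=o['position'][:2]-c
    print('yaw',np.degrees(np.arctan2(x[1],x[0])),'r',np.hypot(*d),'ang',np.degrees(np.arctan2(d[1],d[0])))
    print('delta',delta(o['position'],R0,p,Rdown(yaw)).round(4))
E
python3 - <<'E'
from h import *
o=observe()
go(o['position'],-20)
E
```

```text
8.575 [0.48714502 0.2724807  0.18126629] 0.02223768484452874 29.999886453151703 [-18.76074922  13.92331099   3.86378836] q [0.451 0.32  1.651 0.069 1.181 2.557]
yaw -32.13695099496863 r 0.06374226596084695 ang 147.99740429569482
delta [ 0.      0.      0.     -0.0201  0.0357 -0.1353]
```

Request:
apply_moves(steps=[[0,0,0,-0.01,0.018,-0.067,0],[0,0,0,-0.01,0.018,-0.068,0],[0,0,0,0,0,0,0]])

```text
t: 8.95
position: [0.4896, 0.2712, 0.182]
ee_rot: [3.092, -0.54, 0.015]
wrist_force: [-13.1, 7.1, 5.4]
grip_width: 0.0221
grip_force: 30.0
```

```bash
python3 - <<'E'
from h import *
go(np.r_[c+.081*u(138),.184],-20)
E
```

```text
8.95 [0.48956052 0.2711795  0.18195838] 0.022137721097432624 30.04680359736085 [-13.14118296   7.0895101    5.41465972] q [ 0.49   0.315  1.655 -0.009  1.166  2.41 ]
yaw -19.804177152384963 r 0.06100453948231014 ang 147.83148684311334
delta [-0.1282 -0.1461 -0.0185  0.0009 -0.0065  0.0022]
```

Request:
apply_moves(steps=[[-0.08,-0.03,-0.006,0,0,0,0],[-0.03,-0.06,-0.006,0,0,0,0],[-0.018,-0.056,-0.006,0,0,0,0],[0,0,0,0,0,0,0]])

```text
t: 9.45
position: [0.4904, 0.2799, 0.1822]
ee_rot: [3.069, -0.535, 0.047]
wrist_force: [13.7, -25.2, -4.5]
grip_width: 0.0233
grip_force: 27.3
```

```bash
python3 - <<'E'
from h import *
go(np.r_[c+.081*u(136),.184],-20)
s=grab_frame('scene')[180:380,380:600]
cv2.imwrite('pics/c.png',cv2.resize(s,(660,600)))
E
```

```text
9.45 [0.4903728  0.27990051 0.18216679] 0.023250199451287614 27.276568561792374 [ 13.74803403 -25.1742327   -4.50181753] q [ 0.521  0.322  1.645 -0.042  1.168  2.454]
yaw -19.76688062713757 r 0.06542848105964011 ang 140.97178938285492
delta [-0.1002 -0.0968 -0.0206  0.0127 -0.0218  0.0024]
```

View pics/c.png

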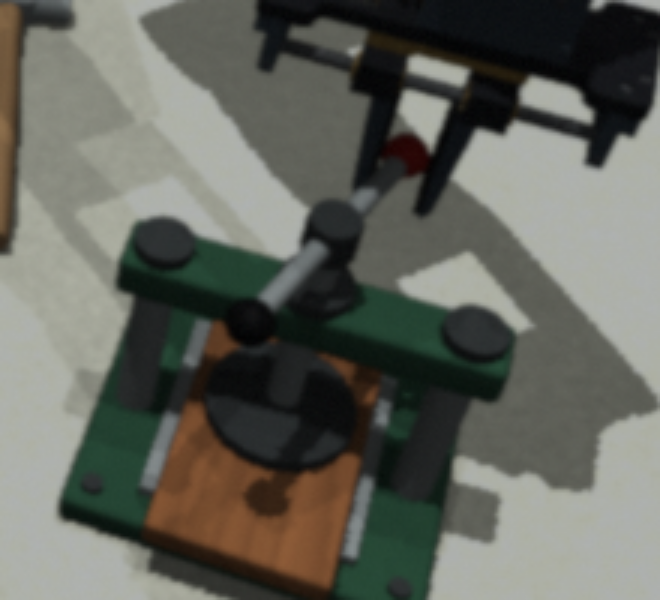

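The red ball is now at the back, at crop (408,155), and the black ball is in front at crop (250,320). The pads also bear on the bar. I'll measure the bar angle.

```bash
cat >> h.py <<'E'
def ray(n,px,z):
    m=camera_model(n); V=m['view']; d=V[:3,:3].T@np.array([(px[0]-m['cx'])/m['fx'],(px[1]-m['cy'])/m['fy'],1]); o=-V[:3,:3].T@V[:3,3]
    return o+d*(z-o[2])/d[2]
def ang(p): return np.degrees(np.arctan2(*(p[:2]-c)[::-1]))
E
python3 - <<'E'
from h import *
s=grab_frame('scene')
b=blob(s,'black',(464,287),9)
for px in (b[0],(380+252/3,180+319/3)):
    p=ray('scene',px,.199); print(px,p,ang(p),np.hypot(*(p[:2]-c)))
p=ray('scene',(380+408/3,180+155/3),.199); print(p,ang(p),np.hypot(*(p[:2]-c)))
E
```

```text
[463.66666667 287.28508772] [0.60208963 0.19519724 0.199     ] -35.54400781155254 0.07483339679154119
(464.0, 286.3333333333333) [0.60029675 0.19582508 0.199     ] -35.96102880550003 0.0730115335561578
[0.4826774 0.2866577 0.199    ] 140.6663037791455 0.07566264655813239
```

Request:
apply_moves(steps=[[0,0,0,0,0,0,1],[0,0,0,0,0,0,1],[0,0,0,0,0,0,1],[0,0,0,0,0,0,1],[0,0,0,0,0,0,1],[0,0,0,0,0,0,1],[0,0,-0.15,0,0,0,1],[0,0,-0.3,0,0,0,1],[0,0,-0.4,0,0,0,1],[0,0,-0.4,0,0,0,1],[0,0,0,0,0,0,1]])

```text
t: 10.92
position: [0.4848, 0.2921, 0.3381]
ee_rot: [3.094, -0.54, 0.043]
wrist_force: [0.6, -0.2, -0.3]
grip_width: 0.0914
grip_force: 0.0
```

```bash
python3 - <<'E'
from h import *
s=grab_frame('scene')
b=blob(s,'black',(464,287),9); p=ray('scene',b[0],.199); print(p,ang(p),np.hypot(*(p[:2]-c)))
th=ang(p); go(np.r_[c+.081*u(th),.31],th+180-8)
E
```

```text
[0.60172206 0.19485497 0.199     ] -35.9213393521799 0.07473490408451441
10.975 [0.48380166 0.29152372 0.33534797] 0.09135270274475749 0.0 [ 0.39567699  0.8638851  -0.80859275] q [ 0.533  0.246  1.368 -0.018  1.512  2.45 ]
yaw -19.79767494145955 r 0.07800586751686021 ang 137.37662142681853
delta [ 1.2422  0.4396  0.2408  0.0206 -0.0042 -1.7319]
```

Request:
apply_moves(steps=[[0.4141,0.1465,0,0,0,0,1],[0.4141,0.1465,0,0,0,0,1],[0.4141,0.1465,0,0,0,0,1],[0,0,0,0.0206,-0.0042,0,1],[0,0,0,0,0,-0.1138,1],[0,0,0,0,0,-0.1138,1],[0,0,0,0,0,-0.1138,1],[0,0,0,0,0,-0.1138,1],[0,0,0,0,0,-0.1138,1],[0,0,0,0,0,-0.1138,1],[0,0,0,0,0,-0.1138,1],[0,0,0,0,0,-0.1138,1]])

```text
t: 12.48
position: [0.6043, 0.1916, 0.3355]
ee_rot: [-2.678, -1.626, -0.046]
wrist_force: [1.0, 0.6, 0.8]
grip_width: 0.0914
grip_force: 0.0
```

Request:
apply_moves(steps=[[0,0,0,0,0,-0.1138,1],[0,0,0,0,0,-0.1138,1],[0,0,0,0,0,-0.1138,1],[0,0,0,0,0,-0.1138,1],[0,0,0,0,0,-0.1138,1],[0,0,0,0,0,-0.1138,1],[0,0,0,0,0,-0.1138,1],[0,0,0,0,0,-0.1138,1],[0,0,0,0,0,0,1],[0,0,0,0,0,0,1]])

```text
t: 13.72
position: [0.6051, 0.1913, 0.3363]
ee_rot: [0.967, 2.974, 0.044]
wrist_force: [-0.2, 0.1, -0.2]
grip_width: 0.0913
grip_force: 0.0
```

```bash
python3 - <<'E'
from h import *
go(np.r_[c+.081*u(-36),.184],144)
E
```

```text
13.725 [0.60507273 0.19131435 0.33630687] 0.09129376633076224 0.0 [-0.19878184  0.11154687 -0.15181003] q [ 0.28   0.359  1.205  0.015  1.55  -0.662]
yaw 143.96273704661328 r 0.07953065485759038 ang -36.57083568404623
delta [-6.2000e-03 -3.2900e-02  1.2689e+00  1.9800e-02  3.0000e-03 -4.0000e-04]
```

Request:
apply_moves(steps=[[-0.012,0.007,0,0.0198,0.003,0,1],[0,0,0.3,0,0,0,1],[0,0,0.3,0,0,0,1],[0,0,0.25,0,0,0,1],[0,0,0.22,0,0,0,1],[0,0,0.12,0,0,0,1],[0,0,0.08,0,0,0,1],[0,0,0,0,0,0,1],[0,0,0,0,0,0,0],[0,0,0,0,0,0,0],[0,0,0,0,0,0,0],[0,0,0,0,0,0,0]])

```text
t: 15.22
position: [0.6077, 0.1909, 0.1848]
ee_rot: [0.968, 2.987, 0.001]
wrist_force: [-0.2, 0.5, -0.8]
grip_width: 0.0544
grip_force: 0.0
```

Request:
apply_moves(steps=[[0,0,0,0,0,0,0],[0,0,0,0,0,0,0],[0,0,0,0,0,0,0],[0,0,0,0,0,0,0],[0,0,0,0,0,0,0]])

```text
t: 15.85
position: [0.6074, 0.1899, 0.1845]
ee_rot: [0.968, 2.987, -0.002]
wrist_force: [-1.2, -4.5, 1.3]
grip_width: 0.0222
grip_force: 30.0
```

```bash
python3 - <<'E'
from h import *
go(np.r_[c+.081*u(-36),.184],144)
for i,r in enumerate(arc(-36,8,144,8,1,.184)): print(i,[float(x) for x in r])
E
```

```text
15.85 [0.60740733 0.1898697  0.18451001] 0.022238354547640976 30.000249445438385 [-1.23948619 -4.47366834  1.33501665] q [ 0.286  0.434  1.461 -0.002  1.246 -0.657]
yaw 144.095699144755 r 0.08226669081189125 ang -36.41011684521054
delta [ 0.0105  0.0049  0.0042 -0.0006  0.0012  0.0011]
0 [0.0066, -0.0939, 0.0009, 0.0, -0.0, 0.0889]
```

Request:
apply_moves(steps=[[0.0066,-0.094,0.001,0,0,0.089,0],[0.0066,-0.094,0.001,0,0,0.089,0],[0.0066,-0.094,0.001,0,0,0.089,0],[0.0066,-0.094,0.001,0,0,0.089,0],[0.0066,-0.094,0.001,0,0,0.089,0],[0.0066,-0.094,0.001,0,0,0.089,0],[0.0066,-0.094,0.001,0,0,0.089,0],[0.0066,-0.094,0.001,0,0,0.089,0],[0.0066,-0.094,0.001,0,0,0.089,0]])

```text
t: 16.98
position: [0.5165, 0.1607, 0.1835]
ee_rot: [2.544, 1.84, 0.001]
wrist_force: [-0.8, -4.5, 1.1]
grip_width: 0.0219
grip_force: 30.0
```

Request:
apply_moves(steps=[[0.0033,-0.047,0.0005,0,0,0.0445,0],[0.0033,-0.047,0.0005,0,0,0.0445,0],[0.0033,-0.047,0.0005,0,0,0.0445,0]])

```text
t: 17.35
position: [0.5008, 0.1678, 0.1833]
ee_rot: [2.721, 1.567, -0.002]
wrist_force: [-2.8, -5.7, 3.3]
grip_width: 0.0222
grip_force: 30.0
```

```bash
python3 - <<'E'
from h import *
go(np.r_[c+.081*u(-120),.182],60)
E
```

```text
17.35 [0.50082757 0.16780432 0.18329692] 0.022196199785166362 29.998871684074402 [-2.83556841 -5.69784781  3.25144934] q [ 0.303  0.269  1.719 -0.002  1.155  0.83 ]
yaw 59.86891225956247 r 0.08158510939709206 ang -119.65988843979464
delta [ 0.0049 -0.0041  0.0108  0.0007  0.0012 -0.0015]
```

Request:
apply_moves(steps=[[0.0033,-0.047,0.0005,0,0,0.0445,0],[0.0033,-0.047,0.0005,0,0,0.0445,0]])

```text
t: 17.6
position: [0.4913, 0.1744, 0.1831]
ee_rot: [2.824, 1.373, -0.003]
wrist_force: [-3.3, -6.9, 4.0]
grip_width: 0.0221
grip_force: 30.0
```

Request:
apply_moves(steps=[[0.0033,-0.047,0.0005,0,0,0.0445,0],[0.0033,-0.047,0.0005,0,0,0.0445,0]])

```text
t: 17.85
position: [0.4833, 0.1817, 0.1831]
ee_rot: [2.911, 1.172, -0.003]
wrist_force: [2.5, -14.5, 3.4]
grip_width: 0.0225
grip_force: 30.0
```

```bash
python3 - <<'E'
from h import *
go(np.r_[c+.081*u(-136),.182],44)
E
```

```text
17.85 [0.4832556  0.18172209 0.1830973 ] 0.02245163527052176 29.995556473731995 [  2.46560752 -14.46829175   3.3754176 ] q [ 0.34   0.251  1.744 -0.004  1.148  1.146]
yaw 43.86327750436973 r 0.08126521541666702 ang -135.48184181500608
delta [ 0.0022 -0.0061  0.0091  0.0014  0.0019 -0.0015]
```

Request:
apply_moves(steps=[[0.0033,-0.047,0.0005,0,0,0.0445,0],[0,0,0,0,0,0,0]])

```text
t: 18.1
position: [0.4836, 0.1826, 0.183]
ee_rot: [2.939, 1.072, 0.006]
wrist_force: [8.0, -19.7, -0.4]
grip_width: 0.022
grip_force: 30.0
```

```bash
python3 - <<'E'
from h import *
go(np.r_[c+.081*u(-140),.182],40)
E
```

```text
18.1 [0.48364318 0.18264835 0.1830402 ] 0.022033219134293618 29.999601244926453 [  8.00507921 -19.65416174  -0.40787822] q [ 0.347  0.25   1.747 -0.014  1.142  1.225]
yaw 40.062800029489864 r 0.08034037406490055 ang -135.75905119300518
delta [-0.0073 -0.0496  0.008   0.0085  0.0005  0.0007]
```

The tool turned but the ball didn't move, so it's blocked. One more push should confirm the stop.

Request:
apply_moves(steps=[[0,-0.05,0,0,0,0,0],[0,-0.02,0,0,0,0,0],[0,0,0,0,0,0,0]])

```text
t: 18.48
position: [0.4834, 0.1831, 0.183]
ee_rot: [2.925, 1.069, 0.014]
wrist_force: [22.5, -36.0, -5.6]
grip_width: 0.0226
grip_force: 30.0
```

```bash
python3 - <<'E'
from h import *
go(np.r_[c+.081*u(-140),.182],40)
s=grab_frame('scene')[180:380,380:600]
cv2.imwrite('pics/d.png',cv2.resize(s,(660,600)))
E
```

```text
18.475 [0.48339715 0.18307783 0.18302054] 0.02259526457894114 29.996676295995712 [ 22.46351311 -35.97672078  -5.61765182] q [ 0.358  0.247  1.751 -0.03   1.135  1.24 ]
yaw 40.16850567004506 r 0.08021841978399692 ang -136.1014188894666
delta [-0.0079 -0.0457  0.0072  0.0185  0.0005  0.0019]
```

View pics/d.png

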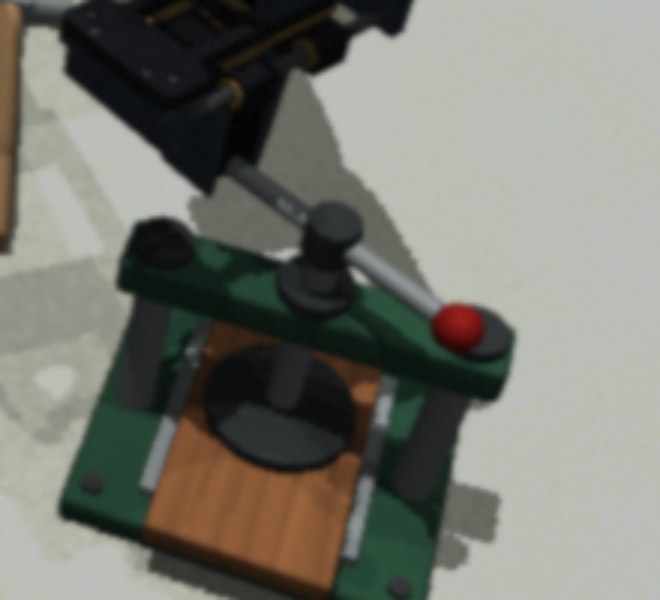

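The handle is at its stop: about 42 N of push gives no motion. The bar now runs from the gripper to the red ball at crop (460,328). I'll release and rise.

Request:
apply_moves(steps=[[0,0,0,0,0,0,1],[0,0,0,0,0,0,1],[0,0,0,0,0,0,1],[0,0,0,0,0,0,1],[0,0,0,0,0,0,1],[0,0,0,0,0,0,1],[0,0,0,0,0,0,1],[0,0,-0.15,0,0,0,1],[0,0,-0.3,0,0,0,1],[0,0,-0.4,0,0,0,1],[0,0,-0.4,0,0,0,1],[0,0,0,0,0,0,1]])

```text
t: 20.02
position: [0.4769, 0.1949, 0.337]
ee_rot: [2.952, 1.074, 0.016]
wrist_force: [-0.4, 0.2, -1.0]
grip_width: 0.0914
grip_force: 0.0
```

```bash
python3 - <<'E'
from h import *
go(np.r_[c,.3],40)
s=grab_frame('scene')
r=blob(s,'red',(533,289),14); p=ray('scene',r[0],.198); print(r,p,ang(p))
cv2.imwrite('pics/e.png',s)
E
```

```text
20.025 [0.47689577 0.19491287 0.3369957 ] 0.09142452130654963 0.0 [-0.41230578  0.21069223 -0.97784961] q [ 0.366  0.165  1.469 -0.     1.497  1.239]
yaw 39.96762271789446 r 0.07779682973408351 ang -145.74760442590775
delta [ 6.421e-01  6.340e-02  3.148e-01  2.400e-03 -6.200e-03 -4.000e-04]
(array([532.984, 287.072]), array([526, 282,  15,  11, 125], dtype=int32)) [0.59292955 0.29325642 0.198     ] 46.52352628116501
```

View pics/e.png

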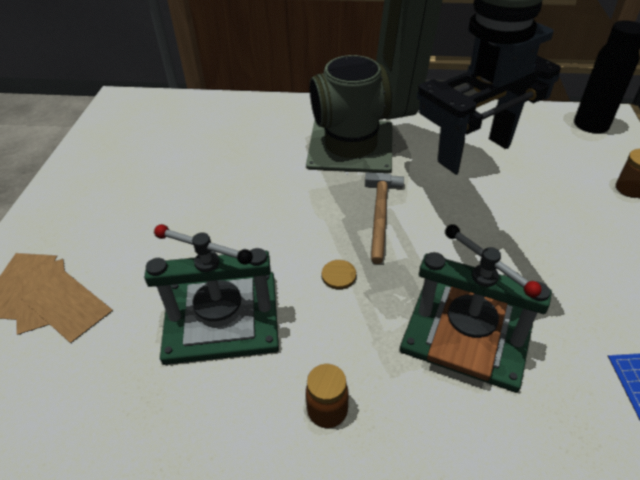

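The gripper is clear above the press. The handle rests at its stop, with the red ball at (533,288) and the black ball at (452,232). The empty press is unchanged.

```bash
python3 -c "from station import *; print(sign_off())"
```

```text
the job is handed in; nothing more can be done
None
```

I tightened the board press to its hard stop in two strokes and handed the job in at about 20 s: about 167° by the red ball (slightly short of half a turn, as the last joint reached its limit at 2.557 of 2.56 rad and I re-angled the tool mid-stroke without letting go), then about 100° by the black ball until about 42 N of push moved it no further, with the gripper now clear and the empty press not turned.

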